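Put the red-capped columns into their holders

ROBOT

A 7-joint arm with a two-finger parallel gripper is mounted at the origin on the work surface. World frame = base frame: x ahead of the robot, y to its left, z up, the work surface at z = 0. Lengths are in m, angles in rad, forces in N, time in s.
With the tool pointing down it reaches from about 0.425 to 0.875 m from the base axis. Payload 4.7 kg.
Tool frame: the origin (TCP) lies midway between the tips of the shut fingers; the grasp point (between the pads) lies 19 mm behind it; z points along the fingers, y is the direction in which the jaws open and shut (so a half turn about z gives the same grasp; the last joint's range is limited). The gripper opens to 87 mm and grips with 3 to 60 N. Pads are 19 mm wide; open, the fingers measure 117 mm over their backs; the gripper's body (75 mm by 190 mm) begins 51 mm behind the grasp point.
Start: joints at [1.172, 0.321, -0.07, 1.45, 0.023, 1.371, -0.057], TCP at [0.261, -0.595, 0.223] pointing down, gripper open.
Joint ranges: [-2.86, 2.86], [-0.3, 2.09], [-1.38, 1.24], [0.06, 2.45], [-1.56, 4.7], [0.09, 2.05], [-2.69, 2.69]. Speed limits (rad/s): [2.57, 2.57, 3.14, 3.14, 3.14, 3.14, 3.14].

INTERFACE

Orientations are given as a rotation vector (axis times angle).
In Python, from bench import * gives the robot as it stands.
- The arm moves only by the tool move_arm, never from a script. Its arguments are lists of equal length, an entry for each row: "jaw": the closure in counts, from 0 (fully open) to 255 (shut); "slide": the shift along the tool's x, y, z in cm, a list of three; "dr": the turn, a rotation vector about the tool's x, y, z in degrees, a list of three. A call has 1 to 5 rows; each row shifts and turns the commanded pose from where the row before left it, along the tool's axes as they then stand; what a row does not reach is not made up. A row lasts 1/10 s, in which the tool goes at most 50 mm and 8.59 degrees, less where a joint would pass 70% of its speed; a pose out of reach is approached as far as the arm can. A call with a gripper value outside its range is refused whole. The fingers move at their own pace and stop on an object; "force" is the grip in N (left out, the last holds). Time passes only in rows, so rows that do not move let the fingers close. It gives the time, the measured TCP pose, the force and the opening at its end, in the units of the state.
- get_state(): the state, without advancing time (a new reading comes with each control period).
- get_image(name): name is "scene" or "side" or "wrist"; returns (picture, depth): 480x640x3 uint8, red, green, blue; 480x640 float32, m along the optical axis (not along the pixel's ray), 0 where there is no reading.
- camera_params(name): a dict with "K" (3x3 intrinsics, pixels), "k1" (the pictures are not rectified: a ray, as slopes to the right and down, at radius r is drawn at 1 + k1 r^2 times it, then the intrinsics apply), "extrinsics" (4x4, takes a point from camera to world coordinates); the wrist camera has in their place "tool_from_camera" (4x4, takes a point from camera to tool coordinates, whose origin is the TCP and whose axes are the flange's). Camera axes: x right, y up, looking along -z (the intrinsics and any distortion apply to the point x, -y, -z); pixel columns grow to the right and rows downward; lengths in m; the calibration is good to about 2 mm. A picture is of the moment at which its call begins: read the wrist's pose just before it. camera_params takes no time and is no camera call.
- close_job(): hands the job in, once; it reports no verdict.
Trained networks look in the newest picture that a camera, given by its name, has taken for a name from the list of things; names that differ only in an ending like _2 or _b are one class to them, and where a whole thing is asked for, a point or a joint stands for the part that bears it (a point fixed in the world has none). Each returns a list of dicts, best first, with "score" (0 to 1); they miss things now and then, are a little off and sometimes report something else, mostly with a low value. They report only what shows in the picture. A call takes as long as a camera call. They do not tell look-alikes from the thing itself.
- regions_of(camera, query): "mask" (480x640 bool, what is visible of it) and "xy" ([column, row] in pixels, amid what is visible of it).
The state is a dict: "time": time; "joint_positions": joint angles; "qd": joint speeds; "joint_torque": joint torques, N m; "position": TCP position; "tool_rot": TCP orientation; "ft_force": force on the tool from outside, world axes, zero at the start; "torque": the same for the moment, N m; "grip_width": opening from 0.0 (shut) to 1.0 (fully open).
Only numpy, scipy, OpenCV 4.12 (cv2) and the standard library are available. Lean on these libraries where they do the work, as an engineer would, in place of code of your own. Each camera call takes 0.05 s, during which the arm holds its last target.

TASK

Put the three red-capped chromatography columns away: stand each one upright in the blue holder made for its thickness, the thickest in the widest holder, the middle one in the medium holder and the thinnest in the narrowest. Lower each onto the floor of its holder gently, without dropping it or tipping it over, and let go. Leave the yellow-capped columns, the white bottle and the amber jar standing where they are.

Things in the scene. Friction and masses are not known exactly. Their poses are not given: they have to be found in the camera images.
- red_thick_mid (a point): The thickest of the three red-capped columns: an upright loose cylinder, white tube with a red end cap at bottom and top, 52 mm in diameter and 90 mm tall (the top 6 mm is a small white port 10 mm across). Point: its centre, half-way up, 45 mm above its underside; z up along its axis.
- red_middle_mid (a point): The middle-sized of the three red-capped columns: an upright loose cylinder, white tube with a red end cap at bottom and top, 40 mm in diameter and 84 mm tall (the top 6 mm is a small white port 10 mm across). Point: its centre, half-way up, 42 mm above its underside; z up along its axis.
- red_thin_mid (a point): The thinnest of the three red-capped columns: an upright loose cylinder, white tube with a red end cap at bottom and top, 28 mm in diameter and 78 mm tall (the top 6 mm is a small white port 10 mm across). Point: its centre, half-way up, 39 mm above its underside; z up along its axis.
- holder_wide: The widest of the three round blue holders with a white floor: a shallow open cup fixed to the bench, outside 76 mm in diameter and 13 mm high, with a round well 66 mm in diameter whose floor is 4 mm above the bench and white. Origin: centre of its underside, on the bench; z up. It belongs to the red-capped column of 52 mm.
- holder_medium: The medium of the three round blue holders with a white floor: a shallow open cup fixed to the bench, outside 64 mm in diameter and 13 mm high, with a round well 54 mm in diameter whose floor is 4 mm above the bench and white. Origin: centre of its underside, on the bench; z up. It belongs to the red-capped column of 40 mm.
- holder_narrow: The narrowest of the three round blue holders with a white floor: a shallow open cup fixed to the bench, outside 52 mm in diameter and 13 mm high, with a round well 42 mm in diameter whose floor is 4 mm above the bench and white. Origin: centre of its underside, on the bench; z up. It belongs to the red-capped column of 28 mm.
- yellow_a_mid (a point): A yellow-capped column, otherwise like the red ones: loose, upright, 46 mm in diameter, 87 mm tall. To be left alone. Point: its centre, half-way up.
- yellow_b_mid (a point): A yellow-capped column, otherwise like the red ones: loose, upright, 34 mm in diameter, 81 mm tall. To be left alone. Point: its centre, half-way up.
- bottle_mid (a point): A loose white plastic bottle with a green cap, 48 mm in diameter, 110 mm tall. To be left alone. Point: its centre, half-way up (55 mm above the bench).
- jar_mid (a point): A loose amber jar with a black lid and a paper label, 52 mm in diameter, 75 mm tall. To be left alone. Point: its centre, half-way up.
Mind the look-alikes: they are no part of the job. What is shaped like the holder_medium but black or green is not meant.

How it is judged:
At the end, for the whole second after the job is handed in: Each red-capped column stands upright (within 0.1 rad) on the floor of its own holder (thickest in widest, middle in medium, thinnest in narrowest; centre within 12 mm of the holder's axis and within 4 mm of its seated height), released and at rest (horizontal distance between red_thick_mid and holder_wide below 0.012 m and angle between each of red_thick_mid, red_middle_mid, red_thin_mid's own z axis and vertical below 0.1 rad and height (world z) of red_thick_mid between 0.045 and 0.053 m and linear speed of each of red_thick, red_middle, red_thin below 0.02 m/s and horizontal distance between red_middle_mid and holder_medium below 0.012 m and height (world z) of red_middle_mid between 0.042 and 0.05 m and horizontal distance between red_thin_mid and holder_narrow below 0.012 m and height (world z) of red_thin_mid between 0.039 and 0.047 m); the robot touches nothing.
It fails at once if a red-capped column is tipped over (angle between any of red_thick_mid, red_middle_mid, red_thin_mid's own z axis and vertical above 0.6 rad).
It fails at once if a red-capped column is dropped or knocked away (faster than 0.6 m/s with no finger on it) ((linear speed of red_thick above 0.6 m/s and contact force between the fingers and red_thick below 0.2 N) or (linear speed of red_middle above 0.6 m/s and contact force between the fingers and red_middle below 0.2 N) or (linear speed of red_thin above 0.6 m/s and contact force between the fingers and red_thin below 0.2 N)).
It fails at once if a yellow-capped column, the bottle or the jar is moved by more than 25 mm or tipped over (distance of any of yellow_a_mid, yellow_b_mid, bottle_mid, jar_mid from where it was at the start of the episode above 0.025 m or angle between any of yellow_a_mid, yellow_b_mid, bottle_mid, jar_mid's own z axis and vertical above 0.5 rad).
It also fails if it takes over 80 s, if anything falls off the work surface, if the arm or the gripper's body presses on something with over 40 N, if the wrist force passes 120 N, or if a joint passes its speed limit or range.

## Working session

There is one attempt and no reset: what is moved stays moved. The work goes in short steps, Python scripts to look and compute and a tool call to move; the robot and the scene stay as the last step left them, time stands still between calls to the robot, and variables do not carry over. Pictures are saved under pics/ and viewed, and the job is handed in when it is done.

Besides the shell and the picture viewer there is one more tool, called as name(argument=value, ...) on one line, values as JSON. move_arm: Moves the arm, as the interface text tells. Its arguments: {"type":"object","properties":{"jaw":{"type":"array","items":{"type":"number"}},"slide":{"type":"array","items":{"type":"array","items":{"type":"number"}}},"dr":{"type":"array","items":{"type":"array","items":{"type":"number"}}},"force":{"type":"number"}},"required":["jaw","slide","dr"]}

```bash
mkdir -p pics; ls
python3 - <<'E'
from bench import *
import cv2,numpy as np
s=get_state()
print({k:np.round(v,3) for k,v in s.items()})
for n in ["scene","side","wrist"]:
    p,d=get_image(n); cv2.imwrite(f"pics/{n}0.png",p[:,:,::-1]); np.savez(f"pics/{n}0.npz",p=p,d=d)
    print(n,camera_params(n))
E
```

```text
pics
{'time': np.float64(0.0), 'joint_positions': array([ 1.172,  0.322, -0.07 ,  1.452,  0.023,  1.371, -0.057]), 'qd': array([ 0.   ,  0.   , -0.001, -0.001,  0.   , -0.001,  0.001]), 'joint_torque': array([-1.0000e-03, -4.9129e+01, -4.0400e-01, -3.1254e+01, -6.4000e-02,
        4.4000e-02,  0.0000e+00]), 'position': array([ 0.26 , -0.595,  0.221]), 'tool_rot': array([-3.073e+00, -6.430e-01,  1.000e-03]), 'ft_force': array([-0.189,  0.321, -0.371]), 'torque': array([ 0.018, -0.019, -0.044]), 'grip_width': np.float64(1.003)}
scene {'K': array([[436.09865369,   0.        , 318.52251172],
       [  0.        , 436.09865369, 240.61608541],
       [  0.        ,   0.        ,   1.        ]]), 'k1': -0.045139175937321266, 'extrinsics': array([[ 0.33762746, -0.5573302 ,  0.75854515,  1.26468449],
       [ 0.94117787,  0.21174747, -0.26333862, -0.22273996],
       [-0.01385345,  0.80283626,  0.59603861,  0.71890256],
       [ 0.        ,  0.        ,  0.        ,  1.        ]])}
side {'K': array([[583.70596208,   0.        , 321.08032852],
       [  0.        , 583.70596208, 232.82234854],
[... 198 characters left out ...]
7557,  0.84137452],
       [-0.00343239,  0.73898969,  0.67370799,  0.83939259],
       [ 0.        ,  0.        ,  0.        ,  1.        ]])}
wrist {'K': array([[421.15222304,   0.        , 321.59556815],
       [  0.        , 421.15222304, 243.14682583],
       [  0.        ,   0.        ,   1.        ]]), 'k1': -0.07364447660896678, 'tool_from_camera': array([[ 2.33680571e-04,  9.63124207e-01,  2.69057072e-01,
         7.41828920e-02],
       [ 9.99999823e-01, -3.72250140e-04,  4.64000410e-04,
         3.15015760e-04],
       [ 5.47046559e-04,  2.69056916e-01, -9.63124123e-01,
        -1.62671895e-01],
       [ 0.00000000e+00,  0.00000000e+00,  0.00000000e+00,
         1.00000000e+00]])}
```

View pics/scene0.png

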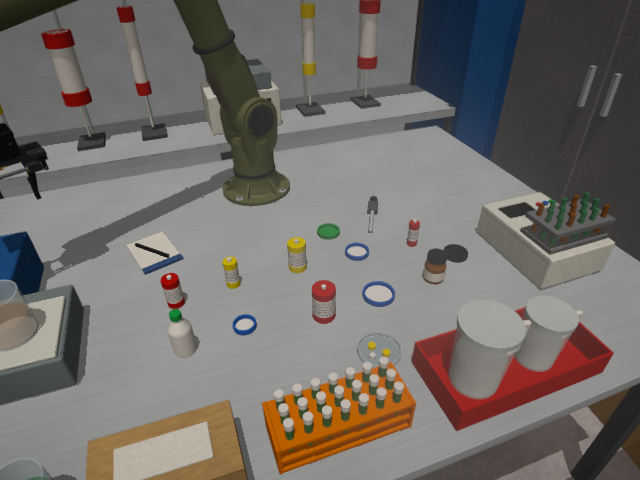

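View pics/side0.png

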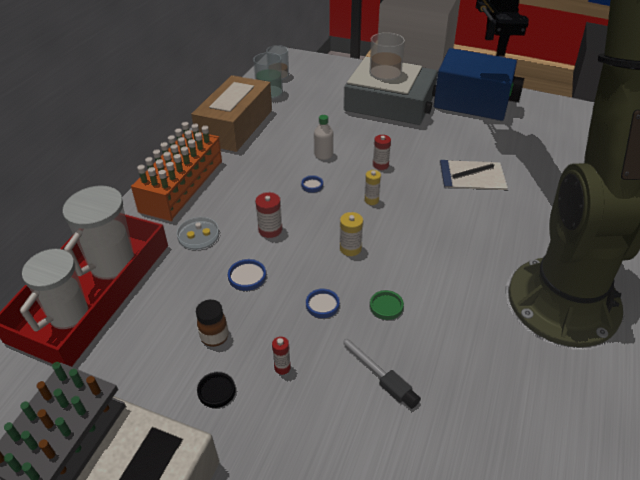

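View pics/wrist0.png

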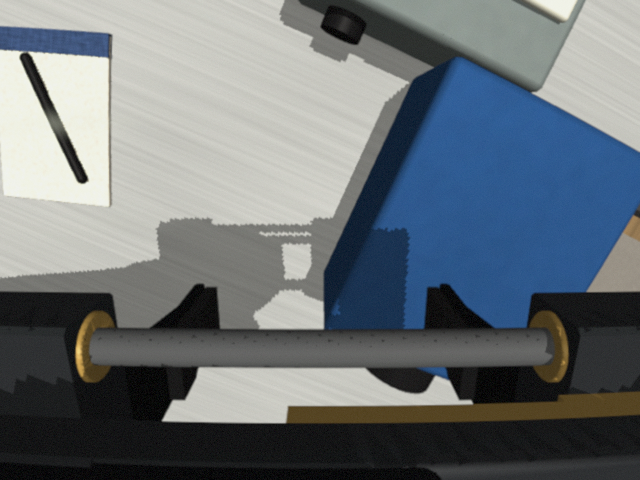

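```bash
cat > h.py <<'E'
from bench import *
import cv2,numpy as np
from scipy.optimize import least_squares
from scipy.spatial.transform import Rotation as R
def cam(n,st=None):
    c=camera_params(n)
    if n=="wrist":
        T=np.eye(4);T[:3,:3]=R.from_rotvec(st['tool_rot']).as_matrix();T[:3,3]=st['position']
        return c['K'],c['k1'],T@c['tool_from_camera']
    return c['K'],c['k1'],c['extrinsics']
def rays(uv,K,k1):
    uv=np.asarray(uv,float).reshape(-1,1,2)
    return cv2.undistortPoints(uv,K,np.array([k1,0,0,0,0.]))[:,0]
def cloud(d,mask,K,k1,E):
    r,c=np.nonzero(mask&(d>0)); x=rays(np.c_[c,r],K,k1); z=d[r,c]
    P=np.c_[x[:,0]*z,-x[:,1]*z,-z]; return P@E[:3,:3].T+E[:3,3]
def raydir(uv,K,k1,E):
    x=rays(uv,K,k1); return np.c_[x[:,0],-x[:,1],-np.ones(len(x))]@E[:3,:3].T, E[:3,3]
def atz(uv,z,K,k1,E):
    d,o=raydir(uv,K,k1,E); return o+d*((z-o[2])/d[:,2])[:,None]
def proj(P,K,k1,E):
    p=(np.atleast_2d(P)-E[:3,3])@E[:3,:3]; q=np.c_[p[:,0],-p[:,1],-p[:,2]]
    return cv2.projectPoints(q[:,None],np.zeros(3),np.zeros(3),K,np.array([k1,0,0,0,0.]))[0][:,0]
def fitc(xy,r=None):
    c0=xy.mean(0)
    if r: return least_squares(lambda p:np.hypot(*(xy-p).T)-r,c0,loss='soft_l1',f_scale=.002).x,r
    s=least_squares(lambda p:np.hypot(*(xy-p[:2]).T)-p[2],[*c0,.03],loss='soft_l1',f_scale=.002).x
    return s[:2],s[2]
E
cat > m.py <<'E'
from h import *
seeds={"scene":{"A":(174,290),"B":(323,301),"C":(413,232),"h1":(245,324),"h2":(357,251),"h3":(378,293)},
"side":{"A":(382,152),"B":(269,215),"C":(282,355),"h1":(312,184),"h2":(322,303),"h3":(247,275)}}
for n in seeds:
    z=np.load(f"pics/{n}0.npz");p,d=z['p'],z['d'];K,k1,E=cam(n)
    hsv=cv2.cvtColor(p,cv2.COLOR_RGB2HSV);H,S,V=[hsv[:,:,i].astype(int) for i in range(3)]
    red=((H<6)|(H>174))&(S>140)&(V>50); blue=(H>105)&(H<125)&(S>120)&(V>40)
    for k,(u,v) in seeds[n].items():
        w=np.zeros(d.shape,bool)
        w[v-26:v+27,u-24:u+25]=1
        if k[0]=='h':
            m=w&blue; nl,lab,st,ce=cv2.connectedComponentsWithStats(m.astype(np.uint8))
            m=lab==1+np.argmax(st[1:,4])
            r,c=np.nonzero(m); el=cv2.fitEllipse(cv2.findContours(m.astype(np.uint8),0,2)[0][0])
            P=cloud(d,m,K,k1,E); hz=np.percentile(P[:,2],[5,50,95])
            Q=atz(np.c_[c,r],.013,K,k1,E)
            t=P[P[:,2]>.009]
            print(n,k,m.sum(),'z',hz.round(4),'ring fit',*fitc(t[:,:2]),'hull',np.ptp(Q[:,:2],axis=0).round(3),'ctr@13mm',atz([el[0]],.013,K,k1,E).round(4))
        else:
            m=w&red; P=cloud(d,m,K,k1,E)
            P0=P[np.abs(P[:,:2]-np.median(P[:,:2],0)).max(1)<.05]
            zt=np.percentile(P0[:,2],99)
            top=P0[P0[:,2]>zt-.006];side=P0[P0[:,2]<zt-.006]
            lowz=np.percentile(P0[:,2],2)
            for r in (.026,.020,.014): 
                c,_=fitc(side[:,:2],r); e=np.hypot(*(side[:,:2]-c).T)-r; print('   r',r,c.round(4),np.sqrt(np.median(e**2)).round(5))
            print(n,k,m.sum(),'ztop',zt.round(4),'zlow',lowz.round(4),'topmean',top.mean(0).round(4),'free',*fitc(side[:,:2]))
E
python3 m.py
```

```text
r 0.026 [ 0.4555 -0.3005] 0.00116
   r 0.02 [ 0.4622 -0.3001] 0.00084
   r 0.014 [ 0.4692 -0.2998] 0.00133
scene A 293 ztop 0.0802 zlow 0.0063 topmean [ 0.4668 -0.3001  0.0777] free [ 0.46281037 -0.30011612] 0.019505498633975823
   r 0.026 [0.6183 0.0104] 0.00067
   r 0.02 [0.6243 0.0075] 0.00094
   r 0.014 [0.6305 0.0047] 0.00161
scene B 444 ztop 0.087 zlow 0.0046 topmean [0.6226 0.0087 0.0845] free [0.61846881 0.01030372] 0.02580030276616041
   r 0.026 [0.48   0.3421] 0.0
   r 0.02 [0.4757 0.3379] 0.0
   r 0.014 [0.4715 0.3336] 0.0
scene C 25 ztop 0.0751 zlow 0.0365 topmean [0.4586 0.3234 0.0728] free [0.47517113 0.33732034] 0.019219334252861882
scene h1 197 z [0.0041 0.011  0.0141] ring fit [ 0.59144839 -0.16435835] 0.023503390222321126 hull [0.058 0.049] ctr@13mm [[ 0.5955 -0.1644  0.013 ]]
scene h2 112 z [0.0048 0.0121 0.015 ] ring fit [0.44093268 0.16886186] 0.029664654836343462 hull [0.071 0.061] ctr@13mm [[0.4442 0.1677 0.013 ]]
scene h3 173 z [0.0059 0.0126 0.0151] ring fit [0.6060374  0.15173971] 0.03522878947460882 hull [0.079 0.073] ctr@13mm [[0.6082 0.1508 0.013 ]]
   r 
[... 400 characters left out ...]
 [0.61606086 0.01073452] 0.023451259352720612
   r 0.026 [0.4563 0.3132] 0.00096
   r 0.02 [0.4539 0.319 ] 0.00078
   r 0.014 [0.4514 0.3251] 0.00051
side C 263 ztop 0.075 zlow 0.004 topmean [0.4501 0.3289 0.0719] free [-214.29445637  522.12711294] 564.2510328641711
side h1 126 z [0.0043 0.0105 0.0147] ring fit [ 0.58596843 -0.16243707] 0.023309117489733668 hull [0.05  0.059] ctr@13mm [[ 0.5847 -0.1585  0.013 ]]
side h2 286 z [0.0051 0.0115 0.0151] ring fit [0.4356888 0.1709248] 0.029297447451847623 hull [0.062 0.068] ctr@13mm [[0.4351 0.174  0.013 ]]
side h3 309 z [0.004  0.0114 0.0154] ring fit [0.60097007 0.15375005] 0.03547597128428737 hull [0.075 0.081] ctr@13mm [[0.5998 0.1574 0.013 ]]
```

```bash
cat > n.py <<'E'
from h import *
seeds={"scene":{"ya":(297,255,'y'),"yb":(231,272,'y'),"bot":(182,336,'b'),"jar":(434,268,'j')},
"side":{"ya":(351,234,'y'),"yb":(372,187,'y'),"bot":(323,140,'b'),"jar":(211,325,'j')}}
rad=dict(ya=.023,yb=.017,bot=.024,jar=.026)
for n in seeds:
    z=np.load(f"pics/{n}0.npz");p,d=z['p'],z['d'];K,k1,E=cam(n)
    for k,(u,v,_) in seeds[n].items():
        w=np.zeros(d.shape,bool); w[v-26:v+27,u-22:u+23]=1
        P=cloud(d,w,K,k1,E); P=P[P[:,2]>.012]
        P=P[np.abs(P[:,:2]-np.median(P[:,:2],0)).max(1)<.06]
        zt=P[:,2].max(); s=P[(P[:,2]<zt-.012)]
        print(n,k,len(P),'zmax',zt.round(3),fitc(s[:,:2],rad[k])[0].round(4),'range',P[:,:2].min(0).round(3),P[:,:2].max(0).round(3))
E
python3 n.py
```

```text
scene ya 560 zmax 0.09 [0.4379 0.0055] range [ 0.416 -0.018] [0.464 0.027]
scene yb 385 zmax 0.084 [ 0.4427 -0.1614] range [ 0.426 -0.178] [ 0.463 -0.145]
scene bot 929 zmax 0.112 [ 0.6079 -0.2942] range [ 0.599 -0.318] [ 0.636 -0.27 ]
scene jar 657 zmax 0.079 [0.5951 0.3081] range [0.574 0.28 ] [0.626 0.33 ]
side ya 823 zmax 0.09 [0.4363 0.0031] range [ 0.413 -0.018] [0.458 0.031]
side yb 419 zmax 0.084 [ 0.4423 -0.163 ] range [ 0.425 -0.176] [ 0.458 -0.142]
side bot 648 zmax 0.113 [ 0.6072 -0.2969] range [ 0.581 -0.309] [ 0.629 -0.265]
side jar 1114 zmax 0.079 [0.5949 0.3043] range [0.567 0.284] [0.618 0.334]
```

Run:
```python
from h import *
for n in ("scene","side"):
    z=np.load(f"pics/{n}0.npz");d=z['d'];K,k1,E=cam(n)
    P=cloud(d,d>0,K,k1,E)
    for (x0,x1,y0,y1) in [(.15,.35,-.75,-.45),(.35,.55,-.75,-.45),(.55,.75,-.75,-.45),(.35,.75,-.45,-.2),(.35,.75,-.2,.4)]:
        m=(P[:,0]>x0)&(P[:,0]<x1)&(P[:,1]>y0)&(P[:,1]<y1)
        q=P[m&(P[:,2]<.9)]; print(n,x0,y0,len(q),np.percentile(q[:,2],[50,95,99.8]).round(3) if len(q) else '')
```

```text
scene 0.15 -0.75 6744 [0.079 0.596 0.623]
scene 0.35 -0.75 4787 [0.079 0.168 0.194]
scene 0.55 -0.75 12633 [0.002 0.142 0.191]
scene 0.35 -0.45 16518 [0.    0.057 0.11 ]
scene 0.35 -0.2 28805 [0.001 0.056 0.086]
side 0.15 -0.75 8219 [0.063 0.335 0.362]
side 0.35 -0.75 6406 [0.074 0.171 0.194]
side 0.55 -0.75 3658 [0.003 0.172 0.193]
side 0.35 -0.45 8654 [0.    0.069 0.11 ]
side 0.35 -0.2 44436 [0.001 0.052 0.086]
```

move_arm(jaw=[0,0], slide=[[0,0,-4],[0,0,-3]], dr=[[0,0,0],[0,0,0]])

```text
time: 0.35
position: [0.2605, -0.5951, 0.2929]
tool_rot: [-3.073, -0.644, 0.001]
ft_force: [0.0, -0.3, 2.2]
grip_width: 1.0
```

move_arm(jaw=[0,0,0,0,0], slide=[[3.8,-2.35,0],[3.8,-2.35,0],[3.8,-2.35,0],[3.8,-2.35,0],[3.8,-2.35,0]], dr=[[0,0,0],[0,0,0],[0,0,0],[0,0,0],[0,0,0]])

```text
time: 0.85
position: [0.3883, -0.4098, 0.2924]
tool_rot: [-3.075, -0.644, 0.0]
ft_force: [0.9, -0.1, 0.1]
grip_width: 0.994
```

move_arm(jaw=[0,0,0], slide=[[3.8,-2.35,1],[3.8,-2.35,3],[3.7,-2.3,3]], dr=[[0,0,0],[0,0,0],[0,0,0]])

```text
time: 1.15
position: [0.461, -0.3053, 0.2262]
tool_rot: [3.073, 0.644, 0.002]
ft_force: [1.1, -0.2, -0.2]
grip_width: 0.997
```

move_arm(jaw=[0,0,0,0,0], slide=[[0,0,0],[0,0,0],[0,0,0],[0,0,0],[0,0,0]], dr=[[0,0,-8.3],[0,0,-8.3],[0,0,-8.3],[0,0,-8.3],[0,0,-8.3]])

```text
time: 1.65
position: [0.4597, -0.3065, 0.226]
tool_rot: [-2.642, -1.699, 0.001]
ft_force: [-0.5, -0.2, -0.2]
grip_width: 0.997
```

move_arm(jaw=[0,0,0,0], slide=[[0,0,0],[0,0,0],[0,0,0],[0,0,0]], dr=[[0,0,-8.3],[0,0,-8.3],[0,0,-8.3],[0,0,0]])

```text
time: 2.05
position: [0.4597, -0.3066, 0.226]
tool_rot: [-2.22, -2.223, 0.0]
ft_force: [0.6, 0.7, 0.0]
grip_width: 1.001
```

```bash
cat > w.py <<'E'
import sys
from h import *
tag=sys.argv[1]
s=get_state(); p,d=get_image("wrist"); np.savez(f"pics/{tag}.npz",p=p,d=d,pos=s['position'],rot=s['tool_rot'])
M=R.from_rotvec(s['tool_rot']).as_matrix()
print('t',s['time'],'pos',s['position'].round(4),'q',s['joint_positions'].round(2),'f',s['ft_force'].round(1),'g',s['grip_width'])
print('tool x',M[:,0].round(4),'z',M[:,2].round(4))
cv2.imwrite(f"pics/{tag}.png",p[:,:,::-1])
E
python3 w.py w1
```

```text
t 2.05 pos [ 0.4597 -0.3066  0.226 ] q [ 0.89  0.13 -0.38  1.68  0.05  1.34  0.5 ] f [0.6 0.7 0. ] g 1.001327213965935
tool x [-1.3e-03  1.0e+00  3.0e-04] z [-5.e-04  3.e-04 -1.e+00]
```

View pics/w1.png

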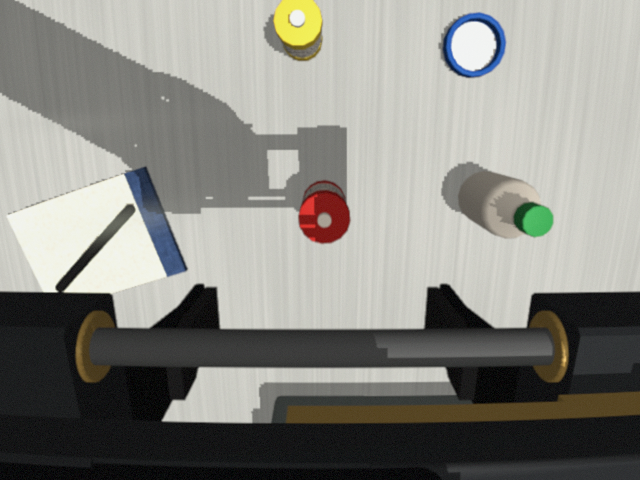

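The wrist view shows the middle column's red cap at (325,217), the narrow holder at (474,45) and the bottle at (510,208). I'll measure both targets.

```bash
cat > wm.py <<'E'
# usage: wm.py tag kind u v z   kind=red|blue ; contour fit of circle at plane z
import sys
from h import *
tag,kind,u,v,z=sys.argv[1],sys.argv[2],int(sys.argv[3]),int(sys.argv[4]),float(sys.argv[5])
f=np.load(f"pics/{tag}.npz");p,d=f['p'],f['d'];K,k1,E=cam("wrist",dict(position=f['pos'],tool_rot=f['rot']))
hsv=cv2.cvtColor(p,cv2.COLOR_RGB2HSV);H,S,V=[hsv[:,:,i].astype(int) for i in range(3)]
m=((H<6)|(H>174))&(S>140)&(V>50) if kind=='red' else (H>105)&(H<125)&(S>100)&(V>40)
n,lab,st,ce=cv2.connectedComponentsWithStats(m.astype(np.uint8))
r,c=np.nonzero(m); i=np.argmin(np.hypot(r-v,c-u)); m=lab==lab[r[i],c[i]]
P=cloud(d,m,K,k1,E); print('depth z pct',np.percentile(P[:,2],[2,50,98]).round(4),m.sum())
if kind=='red':
    t=(P[:,2]>np.percentile(P[:,2],98)-.004); T=P[t]; print('top pts ctr(minmax)',((T.max(0)+T.min(0))/2).round(4),'size',np.ptp(T,axis=0).round(4),'median z',np.median(T[:,2]).round(4))
    print('fit top rim', end=' ')
    hull=cv2.convexHull(T[:,:2].astype(np.float32))[:,0]; print(*fitc(hull))
else:
    cs=cv2.findContours(m.astype(np.uint8),0,1)[0]; cc=max(cs,key=len)[:,0]
    Q=atz(cc,z,K,k1,E)[:,:2]; print('outer rim',*fitc(Q))
    T=P[P[:,2]>np.percentile(P[:,2],98)-.004]; print('ring fit',*fitc(T[:,:2]))
E
python3 wm.py w1 red 325 230 .078; python3 wm.py w1 blue 450 45 .013
```

```text
depth z pct [0.0704 0.0785 0.08  ] 1874
top pts ctr(minmax) [ 0.4617 -0.2998  0.0786] size [0.037  0.0379 0.0049] median z 0.0785
fit top rim [ 0.46186594 -0.29967992] 0.019032143773188934
depth z pct [0.0056 0.0129 0.0151] 1280
outer rim [ 0.58802123 -0.16495009] 0.025637527825150157
ring fit [ 0.58854922 -0.16471531] 0.023270656222430873
```

move_arm(jaw=[0,0,0,0,0], slide=[[0.7,0.2,3.7],[0,0,4],[0,0,4],[0,0,4],[0,0,3]], dr=[[0,0,0],[0,0,0],[0,0,0],[0,0,0],[0,0,0]])

```text
time: 2.6
position: [0.4607, -0.299, 0.0368]
tool_rot: [-2.223, -2.217, 0.001]
ft_force: [0.6, 0.3, 0.4]
grip_width: 1.002
```

move_arm(jaw=[100,255,255,255,255], slide=[[0,0,0],[0,0,0],[0,0,0],[0,0,0],[0,0,0]], dr=[[0,0,0],[0,0,0],[0,0,0],[0,0,0],[0,0,0]], force=20)

```text
time: 3.1
position: [0.4629, -0.3004, 0.0409]
tool_rot: [2.219, 2.22, 0.0]
ft_force: [0.7, 0.6, -0.4]
grip_width: 0.629
```

```bash
python3 w.py w2
```

```text
t 3.1 pos [ 0.4629 -0.3004  0.0409] q [ 0.85  0.3  -0.37  1.88  0.13  0.98  0.43] f [ 0.7  0.6 -0.4] g 0.6291533585066476
tool x [-4.0e-04  1.0e+00 -1.9e-03] z [ 0.0022 -0.0019 -1.    ]
```

View pics/w2.png

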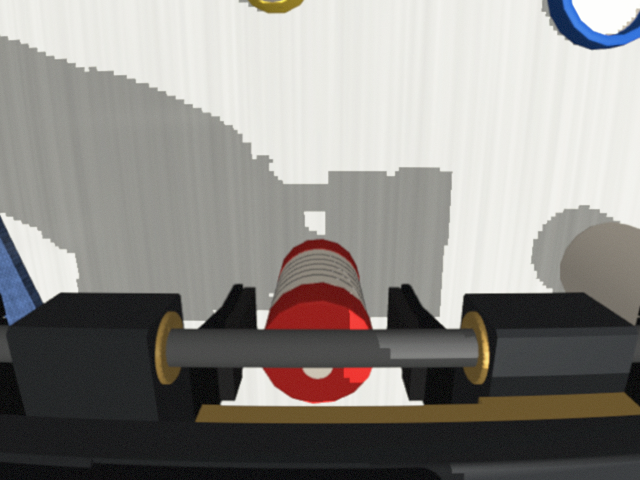

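The column sits centred between the still-closing fingers, with its cap at (318,345). I'll carry on closing.

move_arm(jaw=[255,255,255,255,255], slide=[[0,0,0],[0,0,0],[0,0,0],[0,0,0],[0,0,0]], dr=[[0,0,0],[0,0,0],[0,0,0],[0,0,0],[0,0,0]])

```text
time: 3.65
position: [0.4619, -0.2999, 0.0397]
tool_rot: [2.22, 2.222, -0.001]
ft_force: [-0.8, -0.0, 5.4]
grip_width: 0.445
```

move_arm(jaw=[255,255,255,255], slide=[[0,0,0],[0,0,-1],[0,0,-2],[0,0,-3]], dr=[[0,0,0],[0,0,0],[0,0,0],[0,0,0]])

```text
time: 4.05
position: [0.4605, -0.2985, 0.0981]
tool_rot: [-2.217, -2.22, 0.0]
ft_force: [0.0, -0.3, -2.0]
grip_width: 0.445
```

move_arm(jaw=[255,255,255,255,255], slide=[[0,0,-4],[1,0,-4],[3,0,-2],[4,0,0],[4,-0.2,0]], dr=[[0,0,0],[0,0,0],[0,0,0],[0,0,0],[0,0,0]])

```text
time: 4.55
position: [0.4603, -0.1783, 0.2002]
tool_rot: [2.22, 2.221, 0.002]
ft_force: [0.9, 0.5, -2.2]
grip_width: 0.447
```

move_arm(jaw=[255,255,255,255,255], slide=[[4.5,-0.4,0],[4.5,-0.4,0],[4.5,-0.4,0],[4.5,-0.4,0],[4,-0.3,0]], dr=[[0,0,0],[0,0,0],[0,0,0],[0,0,0],[0,0,0]])

```text
time: 5.05
position: [0.4398, 0.0429, 0.1993]
tool_rot: [2.219, 2.224, -0.0]
ft_force: [0.8, 0.4, -0.7]
grip_width: 0.44
```

move_arm(jaw=[255,255], slide=[[3,0,0],[0,0,0]], dr=[[0,0,0],[0,0,0]])

```text
time: 5.25
position: [0.4399, 0.0757, 0.1996]
tool_rot: [-2.211, -2.232, -0.002]
ft_force: [0.1, -0.4, -1.3]
grip_width: 0.444
```

```bash
python3 w.py w3
```

```text
t 5.25 pos [0.4399 0.0757 0.1996] q [ 0.57 -0.1  -0.74  1.94 -0.07  1.28 -0.14] f [ 0.1 -0.4 -1.3] g 0.4440316448787834
tool x [-0.0094  1.      0.0013] z [ 8.0e-04  1.3e-03 -1.0e+00]
```

View pics/w3.png

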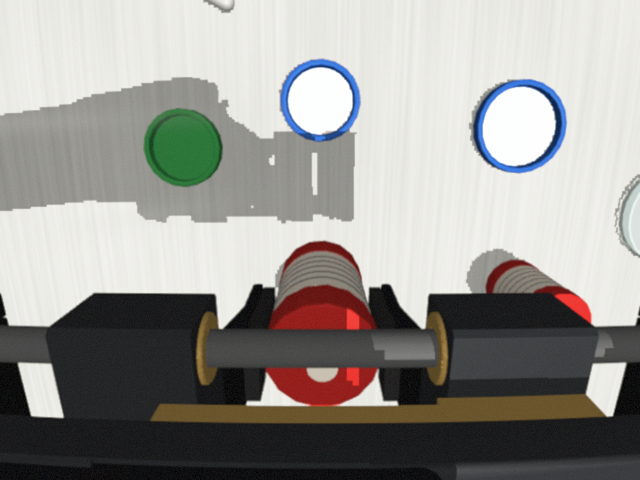

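The middle column is held upright. The medium holder is at (320,100), the wide one at (520,125), and the green look-alike at (183,147).

```bash
python3 wm.py w3 blue 283 100 .013; python3 wm.py w3 blue 476 125 .013; python3 wm.py w3 red 320 300 .013
```

```text
depth z pct [0.0051 0.0132 0.0149] 1559
outer rim [0.43841412 0.16954312] 0.030975964164479217
ring fit [0.43843215 0.16951365] 0.029049789982109327
depth z pct [0.005  0.0129 0.0149] 2103
outer rim [0.60235758 0.15250425] 0.03773494550368339
ring fit [0.60305965 0.15247558] 0.0351417695647926
depth z pct [0.2233 0.2375 0.2396] 3586
top pts ctr(minmax) [0.4402 0.0969 0.2599] size [0.0345 0.0245 0.0486] median z 0.2382
fit top rim [0.44007237 0.09221999] 0.01874313603552557
```

Run:
```python
from h import *
f=np.load("pics/w3.npz");K,k1,E=cam("wrist",dict(position=f['pos'],tool_rot=f['rot']))
print(atz([(321,345),(322,371),(321,405)],.2382,K,k1,E).round(4), atz([(322,371)],.244,K,k1,E).round(4))
```

```text
[[0.4402 0.0798 0.2382]
 [0.4406 0.0699 0.2382]
 [0.4404 0.0564 0.2382]] [[0.4406 0.0736 0.244 ]]
```

move_arm(jaw=[255,255,255,255,255], slide=[[4.7,-0.1,0],[4.7,0,1],[0,0,4],[0,0,4],[0,0,4]], dr=[[0,0,0],[0,0,0],[0,0,0],[0,0,0],[0,0,0]])

```text
time: 5.8
position: [0.4399, 0.163, 0.0679]
tool_rot: [2.221, 2.22, 0.0]
ft_force: [1.4, -1.5, -1.8]
grip_width: 0.445
```

move_arm(jaw=[255,255], slide=[[0,0,0],[0,0,0]], dr=[[0,0,0],[0,0,0]])

```text
time: 6.0
position: [0.4395, 0.1636, 0.0695]
tool_rot: [-2.221, -2.22, 0.001]
ft_force: [0.0, -0.7, -0.8]
grip_width: 0.442
```

```bash
python3 w.py w4
```

```text
t 6.0 pos [0.4395 0.1636 0.0695] q [ 0.43  0.15 -0.89  2.04  0.14  1.01 -0.52] f [ 0.  -0.7 -0.8] g 0.44230681469029126
tool x [2.e-04 1.e+00 2.e-04] z [-1.6e-03  2.0e-04 -1.0e+00]
```

View pics/w4.png

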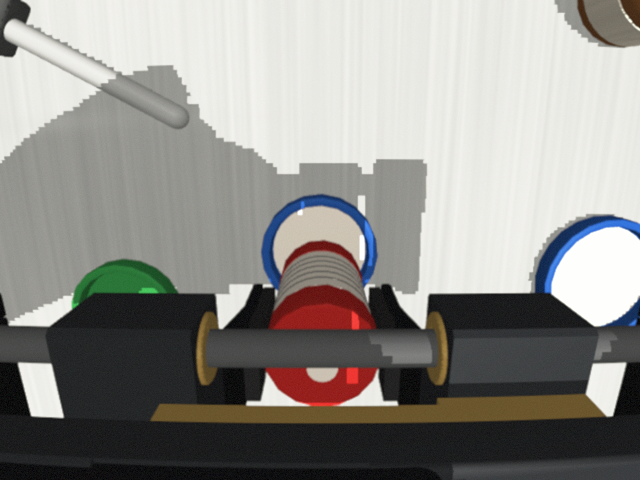

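The column hangs above the medium holder at (320,250) and is 6 mm short in y.

move_arm(jaw=[255,255,255,255,255], slide=[[0.6,-0.1,0],[0,0,0.7],[0,0,0.7],[0,0,0.4],[0,0,0]], dr=[[0,0,0],[0,0,0],[0,0,0],[0,0,0],[0,0,0]])

```text
time: 6.55
position: [0.4378, 0.17, 0.0506]
tool_rot: [-2.22, -2.222, 0.002]
ft_force: [1.3, -0.3, -1.4]
grip_width: 0.451
```

move_arm(jaw=[255,255,255,255], slide=[[0,0,0.2],[0,0,0.2],[0,0,0.2],[0,0,0]], dr=[[0,0,0],[0,0,0],[0,0,0],[0,0,0]])

```text
time: 6.95
position: [0.4383, 0.1702, 0.045]
tool_rot: [-2.22, -2.222, 0.001]
ft_force: [-0.9, 0.1, -1.9]
grip_width: 0.445
```

```bash
python3 w.py w5; python3 wm.py w5 blue 265 250 .013
```

```text
t 6.95 pos [0.4383 0.1702 0.045 ] q [ 0.4   0.2  -0.88  2.06  0.19  0.97 -0.58] f [-0.9  0.1 -1.9] g 0.44539551713766845
tool x [-1.e-03  1.e+00 -2.e-04] z [-5.e-04 -2.e-04 -1.e+00]
depth z pct [0.0047 0.0131 0.0148] 2254
outer rim [0.43848856 0.17237893] 0.028357788033395614
ring fit [0.43847717 0.17073367] 0.028689034782013463
```

View pics/w5.png

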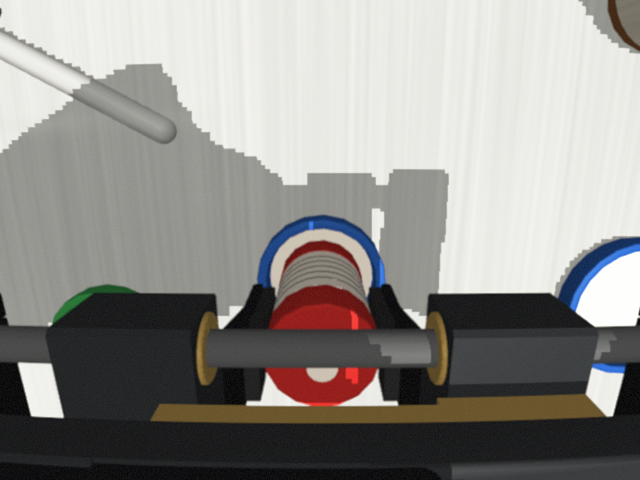

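The column's foot is inside the well, at (320,250), and centred. I'll lower the last millimetre or so until contact.

move_arm(jaw=[255,255,255], slide=[[0,0,0.1],[0,0,0.1],[0,0,0]], dr=[[0,0,0],[0,0,0],[0,0,0]])

```text
time: 7.3
position: [0.4387, 0.1705, 0.0438]
tool_rot: [2.22, 2.222, -0.0]
ft_force: [-1.6, -1.1, 4.0]
grip_width: 0.445
```

move_arm(jaw=[130,115,100,80,60], slide=[[0,0,0],[0,0,0],[0,0,0],[0,0,0],[0,0,0]], dr=[[0,0,0],[0,0,0],[0,0,0],[0,0,0],[0,0,0]])

```text
time: 7.8
position: [0.4385, 0.1702, 0.0433]
tool_rot: [2.22, 2.222, 0.0]
ft_force: [-0.0, -0.1, -0.4]
grip_width: 0.698
```

move_arm(jaw=[0,0,0,0,0], slide=[[0,0,0],[0,0,-1],[0,0,-3],[0,0,-4],[0,0,-4]], dr=[[0,0,0],[0,0,0],[0,0,0],[0,0,0],[0,0,0]])

```text
time: 8.3
position: [0.438, 0.1706, 0.165]
tool_rot: [-2.219, -2.223, 0.0]
ft_force: [1.4, -0.5, -0.2]
grip_width: 0.994
```

```bash
python3 w.py w6
```

```text
t 8.3 pos [0.438  0.1706 0.165 ] q [ 0.49  0.01 -0.91  1.93  0.01  1.21 -0.42] f [ 1.4 -0.5 -0.2] g 0.9940546740248513
tool x [-1.8e-03  1.0e+00  2.0e-04] z [-4.e-04  2.e-04 -1.e+00]
```

View pics/w6.png

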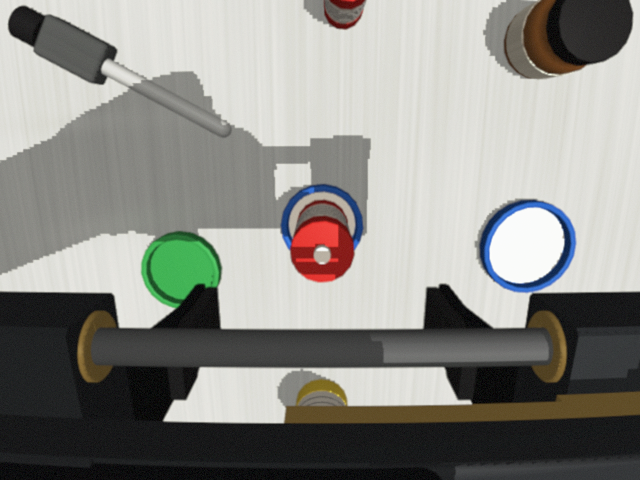

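The middle column stands in the medium holder, cap at (322,250). Next is the thin column, at the top of the picture (345,10).

move_arm(jaw=[0,0,0,0,0], slide=[[0,0,-4],[3.8,0.3,-1.5],[3.8,0.4,0],[3.8,0.4,0],[3.6,0.2,0]], dr=[[0,0,0],[0,0,0],[0,0,0],[0,0,0],[0,0,0]])

```text
time: 8.85
position: [0.4519, 0.3217, 0.2192]
tool_rot: [2.221, 2.221, 0.002]
ft_force: [-0.3, -0.8, 0.0]
grip_width: 1.004
```

move_arm(jaw=[0,0], slide=[[0,0,0],[0,0,0]], dr=[[0,0,0],[0,0,0]])

```text
time: 9.05
position: [0.4507, 0.3212, 0.2183]
tool_rot: [-2.217, -2.225, 0.001]
ft_force: [-0.4, -0.0, -0.0]
grip_width: 0.999
```

```bash
python3 w.py w7; python3 wm.py w7 red 320 230 .072
```

```text
t 9.05 pos [0.4507 0.3212 0.2183] q [ 0.23  0.24 -1.03  1.67  0.21  1.35 -0.83] f [-0.4 -0.  -0. ] g 0.9988583217789594
tool x [-3.5e-03  1.0e+00  4.0e-04] z [-9.e-04  4.e-04 -1.e+00]
depth z pct [0.061  0.0724 0.0738] 822
top pts ctr(minmax) [0.4533 0.3269 0.0723] size [0.0248 0.0256 0.0049] median z 0.0725
fit top rim [0.45311096 0.32688506] 0.012995383912965923
```

View pics/w7.png

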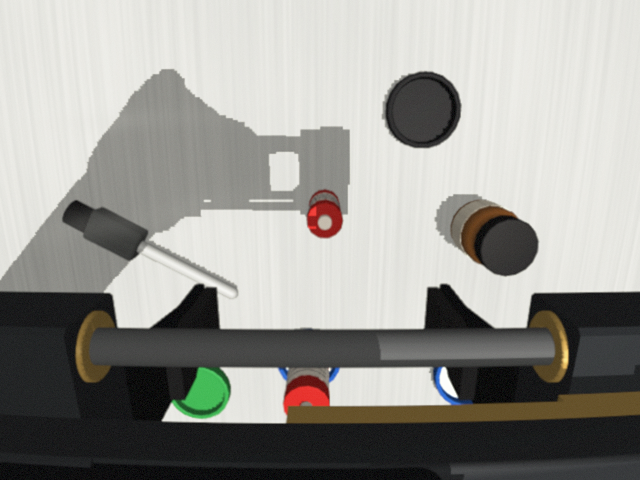

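The thin column's cap is at (325,218). The screwdriver tip at (235,293) is low, below where the fingertips will stop.

move_arm(jaw=[0,0,0,0,0], slide=[[0.6,0.2,1.7],[0,0,4],[0,0,4],[0,0,4],[0,0,4]], dr=[[0,0,0],[0,0,0],[0,0,0],[0,0,0],[0,0,0]])

```text
time: 9.6
position: [0.4536, 0.3244, 0.0388]
tool_rot: [2.222, 2.219, -0.001]
ft_force: [0.3, -0.3, 0.6]
grip_width: 1.0
```

move_arm(jaw=[100,255,255,255,255], slide=[[0,0,0],[0,0,0],[0,0,0],[0,0,0],[0,0,0]], dr=[[0,0,0],[0,0,0],[0,0,0],[0,0,0],[0,0,0]], force=15)

```text
time: 10.1
position: [0.4544, 0.3268, 0.0429]
tool_rot: [2.22, 2.221, 0.004]
ft_force: [-0.2, 0.2, 1.3]
grip_width: 0.63
```

move_arm(jaw=[255,255,255,255,255], slide=[[0,0,0],[0,0,0],[0,0,0],[0,0,0],[0,0,0]], dr=[[0,0,0],[0,0,0],[0,0,0],[0,0,0],[0,0,0]])

```text
time: 10.6
position: [0.4533, 0.3264, 0.0413]
tool_rot: [-2.22, -2.223, 0.0]
ft_force: [-0.7, 0.4, 0.8]
grip_width: 0.314
```

move_arm(jaw=[255,255,255,255,255], slide=[[0,0,0],[0,0,0],[0,0,0],[0,0,0],[0,0,0]], dr=[[0,0,0],[0,0,0],[0,0,0],[0,0,0],[0,0,0]])

```text
time: 11.1
position: [0.4533, 0.3264, 0.0413]
tool_rot: [-2.22, -2.222, 0.0]
ft_force: [-1.3, -0.7, 1.8]
grip_width: 0.316
```

move_arm(jaw=[255,255,255,255,255], slide=[[0,0,-1],[0,0,-3],[0,0,-4],[0,0,-4],[0,0,-4]], dr=[[0,0,0],[0,0,0],[0,0,0],[0,0,0],[0,0,0]])

```text
time: 11.6
position: [0.4529, 0.3262, 0.2032]
tool_rot: [2.22, 2.223, -0.0]
ft_force: [0.5, -0.2, -0.3]
grip_width: 0.31
```

move_arm(jaw=[255,255,255,255,255], slide=[[-2,0.5,0],[-4,1.2,0],[-4,1.2,0],[-4,1.2,0],[-4,1.2,0]], dr=[[0,0,0],[0,0,0],[0,0,0],[0,0,0],[0,0,0]])

```text
time: 12.1
position: [0.5066, 0.1448, 0.2019]
tool_rot: [2.219, 2.222, 0.0]
ft_force: [0.5, -0.8, -0.7]
grip_width: 0.31
```

move_arm(jaw=[255,255,255,255,255], slide=[[-4,1.2,0],[-4,1.2,0],[-4,1.2,0],[-4,1.2,0],[-4,1.2,0]], dr=[[0,0,0],[0,0,0],[0,0,0],[0,0,0],[0,0,0]])

```text
time: 12.6
position: [0.5668, -0.0553, 0.2019]
tool_rot: [2.22, 2.222, -0.0]
ft_force: [0.5, 0.2, 0.4]
grip_width: 0.315
```

move_arm(jaw=[255,255,255,255,255], slide=[[-4,1.2,0],[-4,0.9,0],[-3,0,0],[0,0,0],[0,0,0]], dr=[[0,0,0],[0,0,0],[0,0,0],[0,0,0],[0,0,0]])

```text
time: 13.1
position: [0.5875, -0.1641, 0.2013]
tool_rot: [-2.222, -2.22, -0.001]
ft_force: [-0.2, 1.7, -0.5]
grip_width: 0.312
```

move_arm(jaw=[255,255,255,255,255], slide=[[0,0,4],[0,0,4],[0,0,3.5],[0,0,1],[0,0,0]], dr=[[0,0,0],[0,0,0],[0,0,0],[0,0,0],[0,0,0]])

```text
time: 13.6
position: [0.587, -0.1619, 0.0755]
tool_rot: [-2.216, -2.223, 0.001]
ft_force: [-0.4, -0.1, 0.3]
grip_width: 0.315
```

```bash
python3 w.py w8; python3 wm.py w8 blue 290 240 .013
```

```text
t 13.6 pos [ 0.587  -0.1619  0.0755] q [ 0.81  0.44 -0.72  1.7   0.32  1.12 -0.  ] f [-0.4 -0.1  0.3] g 0.3150125847573005
tool x [-0.003   1.      0.0015] z [-0.0024  0.0015 -1.    ]
depth z pct [0.005  0.0131 0.0149] 1760
outer rim [ 0.58928825 -0.16315002] 0.02352938311786326
ring fit [ 0.58931174 -0.1636439 ] 0.02303809036958777
```

View pics/w8.png

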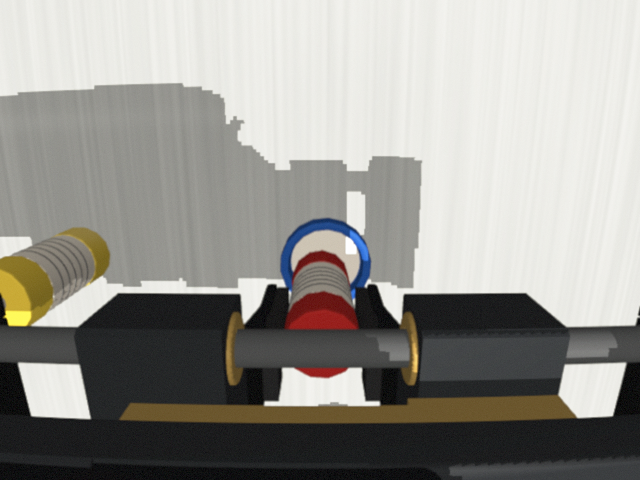

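The thin column is over the narrow holder at (325,262). It needs about 2 mm of correction in x and y before lowering.

move_arm(jaw=[255,255,255,255,255], slide=[[-0.25,0.2,0],[0,0,1],[0,0,0.8],[0,0,0.4],[0,0,0]], dr=[[0,0,0],[0,0,0],[0,0,0],[0,0,0],[0,0,0]])

```text
time: 14.15
position: [0.589, -0.166, 0.0533]
tool_rot: [-2.219, -2.221, 0.001]
ft_force: [-0.1, 0.5, -0.7]
grip_width: 0.31
```

move_arm(jaw=[255,255,255,255], slide=[[0,0,0.2],[0,0,0.2],[0,0,0.2],[0,0,0]], dr=[[0,0,0],[0,0,0],[0,0,0],[0,0,0]])

```text
time: 14.55
position: [0.5896, -0.166, 0.0481]
tool_rot: [-2.22, -2.222, 0.0]
ft_force: [-0.8, -0.3, -0.7]
grip_width: 0.312
```

```bash
python3 w.py w9
```

```text
t 14.55 pos [ 0.5896 -0.166   0.0481] q [ 0.79  0.48 -0.7   1.72  0.35  1.07 -0.02] f [-0.8 -0.3 -0.7] g 0.3123876111850784
tool x [-9.e-04  1.e+00  0.e+00] z [-4.e-04  0.e+00 -1.e+00]
```

View pics/w9.png

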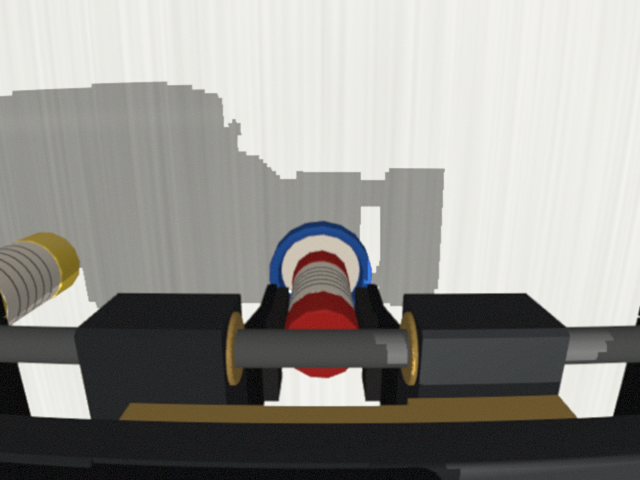

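The foot is inside the well at (320,265). I'll lower the last 3 mm.

move_arm(jaw=[255,255,255,255,255], slide=[[0.1,0,0.1],[0,0,0.1],[0,0,0.1],[0,0,0.05],[0,0,0]], dr=[[0,0,0],[0,0,0],[0,0,0],[0,0,0],[0,0,0]])

```text
time: 15.1
position: [0.59, -0.1651, 0.0453]
tool_rot: [2.22, 2.222, -0.0]
ft_force: [-1.2, 0.5, 4.0]
grip_width: 0.313
```

Contact at 4 N and the expected height, so I'll release and retreat.

move_arm(jaw=[165,150,130,100,60], slide=[[0,0,0],[0,0,0],[0,0,0],[0,0,0],[0,0,0]], dr=[[0,0,0],[0,0,0],[0,0,0],[0,0,0],[0,0,0]])

```text
time: 15.6
position: [0.5897, -0.1651, 0.0446]
tool_rot: [-2.22, -2.222, 0.0]
ft_force: [-0.0, 0.1, 0.4]
grip_width: 0.589
```

move_arm(jaw=[0,0,0,0,0], slide=[[0,0,0],[0,0,-1],[0,0,-3],[0,0,-4],[0,0,-4]], dr=[[0,0,0],[0,0,0],[0,0,0],[0,0,0],[0,0,0]])

```text
time: 16.1
position: [0.5895, -0.1648, 0.1666]
tool_rot: [-2.22, -2.223, 0.0]
ft_force: [0.8, -0.0, 0.0]
grip_width: 0.98
```

```bash
python3 w.py w10; python3 wm.py w10 red 320 240 .08
```

```text
t 16.1 pos [ 0.5895 -0.1648  0.1666] q [ 0.83  0.36 -0.75  1.6   0.26  1.28  0.04] f [ 0.8 -0.   0. ] g 0.9797251131005409
tool x [-1.3e-03  1.0e+00  2.0e-04] z [-3.e-04  2.e-04 -1.e+00]
depth z pct [0.064  0.0763 0.0778] 1235
top pts ctr(minmax) [ 0.5897 -0.1643  0.0762] size [0.0251 0.0261 0.0048] median z 0.0764
fit top rim [ 0.58961486 -0.16431828] 0.013085877390967568
```

View pics/w10.png

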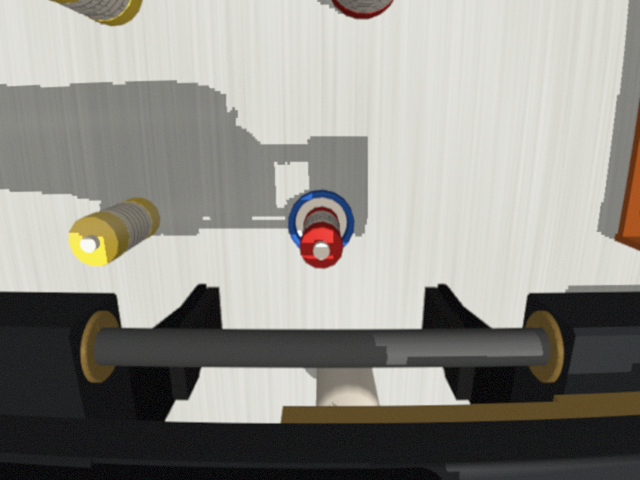

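The thin column is seated at (321,245), about 2 mm from the holder's centre. Next is the thick one.

move_arm(jaw=[0,0,0,0,0], slide=[[0,0,-4],[4,0.6,-1.5],[4.3,0.7,0],[4.3,0.8,0],[4.3,0.7,0]], dr=[[0,0,0],[0,0,0],[0,0,0],[0,0,0],[0,0,0]])

```text
time: 16.65
position: [0.618, 0.0055, 0.2209]
tool_rot: [2.22, 2.221, 0.001]
ft_force: [0.0, -0.1, 0.1]
grip_width: 1.001
```

move_arm(jaw=[0,0], slide=[[0,0,0],[0,0,0]], dr=[[0,0,0],[0,0,0]])

```text
time: 16.85
position: [0.6177, 0.0057, 0.2204]
tool_rot: [2.216, 2.226, 0.001]
ft_force: [-0.3, -0.0, -0.8]
grip_width: 1.002
```

```bash
python3 w.py w11; python3 wm.py w11 red 320 240 .08;python3 wm.py w11 blue 300 40 .013
```

```text
t 16.85 pos [0.6177 0.0057 0.2204] q [ 0.6   0.36 -0.82  1.52  0.26  1.38 -0.24] f [-0.3 -0.  -0.8] g 1.0019968361062148
tool x [-4.5e-03  1.0e+00 -2.0e-04] z [ 8.e-04 -2.e-04 -1.e+00]
depth z pct [0.0791 0.0845 0.0859] 3559
top pts ctr(minmax) [0.6187 0.0101 0.0844] size [0.0495 0.0502 0.0049] median z 0.0845
fit top rim [0.61848523 0.01043383] 0.025056482894850032
depth z pct [0.0055 0.0131 0.015 ] 1404
outer rim [0.60426694 0.15099331] 0.034617164070813576
ring fit [0.60416378 0.15188837] 0.03502592337177066
```

View pics/w11.png

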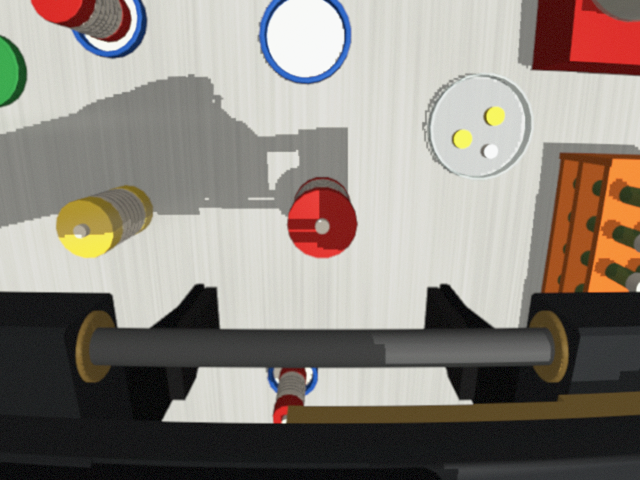

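The thick column's cap is at (322,222), with its wide holder ahead at (306,37) and empty. Red and holder sizes match.

move_arm(jaw=[0,0,0,0,0], slide=[[0.5,0.1,1.6],[0,0,4],[0,0,4],[0,0,4],[0,0,4]], dr=[[0,0,0],[0,0,0],[0,0,0],[0,0,0],[0,0,0]])

```text
time: 17.4
position: [0.6179, 0.007, 0.041]
tool_rot: [-2.223, -2.219, 0.002]
ft_force: [-0.1, -0.3, 0.1]
grip_width: 0.999
```

move_arm(jaw=[60,255,255,255,255], slide=[[0,0,0],[0,0,0],[0,0,0],[0,0,0],[0,0,0]], dr=[[0,0,0],[0,0,0],[0,0,0],[0,0,0],[0,0,0]], force=25)

```text
time: 17.9
position: [0.6199, 0.0089, 0.0457]
tool_rot: [2.219, 2.22, 0.003]
ft_force: [-2.3, 0.8, 2.0]
grip_width: 0.632
```

move_arm(jaw=[255,255,255,255,255], slide=[[0,0,0],[0,0,0],[0,0,0],[0,0,0],[0,0,0]], dr=[[0,0,0],[0,0,0],[0,0,0],[0,0,0],[0,0,0]])

```text
time: 18.4
position: [0.6189, 0.0089, 0.0452]
tool_rot: [2.22, 2.222, -0.0]
ft_force: [-2.9, 0.5, 7.5]
grip_width: 0.582
```

move_arm(jaw=[255,255,255,255,255], slide=[[0,0,-1],[0,0,-2],[0,0,-3],[1,-0.1,-3],[3,-0.4,-1]], dr=[[0,0,0],[0,0,0],[0,0,0],[0,0,0],[0,0,0]])

```text
time: 18.9
position: [0.6162, 0.045, 0.1471]
tool_rot: [2.224, 2.211, 0.003]
ft_force: [1.5, 0.1, -2.8]
grip_width: 0.579
```

move_arm(jaw=[255,255,255,255,255], slide=[[4,-0.4,0],[4,-0.4,0],[2,-0.2,0],[0,0,0],[0,0,0]], dr=[[0,0,0],[0,0,0],[0,0,0],[0,0,0],[0,0,0]])

```text
time: 19.4
position: [0.6033, 0.149, 0.1437]
tool_rot: [2.219, 2.224, -0.001]
ft_force: [0.6, -0.7, -3.1]
grip_width: 0.583
```

```bash
python3 w.py w12
```

```text
t 19.4 pos [0.6033 0.149  0.1437] q [ 0.37  0.43 -0.84  1.6   0.34  1.26 -0.52] f [ 0.6 -0.7 -3.1] g 0.5829080129631271
tool x [-2.3e-03  1.0e+00 -8.0e-04] z [-2.e-04 -8.e-04 -1.e+00]
```

View pics/w12.png

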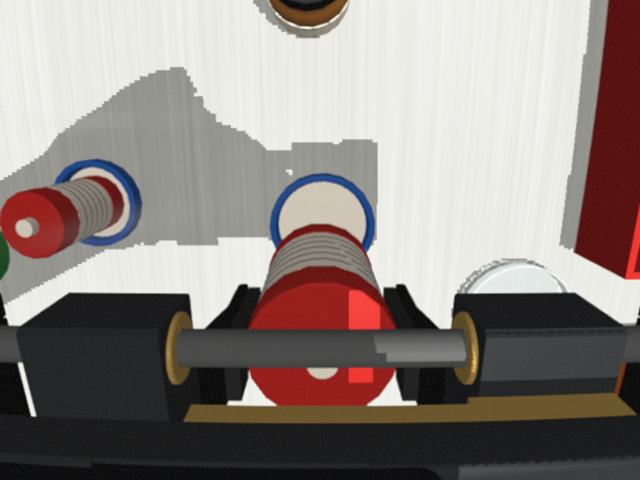

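The thick column is over the wide holder at (323,220). The medium column stands clear at (70,215).

move_arm(jaw=[255,255,255,255,255], slide=[[0.15,0,1],[0,0,2.5],[0,0,2.5],[0,0,1],[0,0,0]], dr=[[0,0,0],[0,0,0],[0,0,0],[0,0,0],[0,0,0]])

```text
time: 19.95
position: [0.6023, 0.1489, 0.0716]
tool_rot: [-2.221, -2.219, 0.006]
ft_force: [-0.4, -1.2, -2.2]
grip_width: 0.583
```

```bash
python3 w.py w13; python3 wm.py w13 blue 260 250 .013
```

```text
t 19.95 pos [0.6023 0.1489 0.0716] q [ 0.35  0.5  -0.81  1.67  0.39  1.14 -0.57] f [-0.4 -1.2 -2.2] g 0.5828278958782845
tool x [ 5.e-04  1.e+00 -1.e-03] z [-0.004 -0.001 -1.   ]
depth z pct [0.0055 0.0132 0.0146] 2484
outer rim [0.60404205 0.15325813] 0.03523620835079727
ring fit [0.60406071 0.15306868] 0.03498640660706502
```

View pics/w13.png

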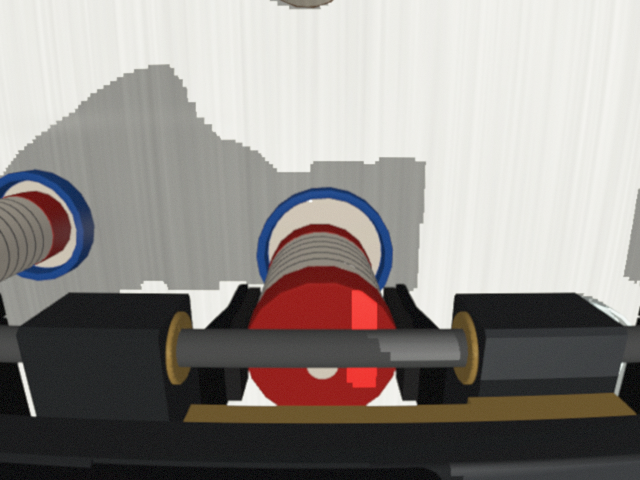

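The column's foot at (322,235) is slightly short in y and x of the holder centre. I'll correct that and lower.

move_arm(jaw=[255,255,255,255,255], slide=[[0.2,0.1,0],[0,0,0.5],[0,0,0.5],[0,0,0.3],[0,0,0]], dr=[[0,0,0],[0,0,0],[0,0,0],[0,0,0],[0,0,0]])

```text
time: 20.5
position: [0.6041, 0.1522, 0.0601]
tool_rot: [-2.22, -2.222, 0.002]
ft_force: [0.3, -1.2, -2.0]
grip_width: 0.583
```

move_arm(jaw=[255,255,255,255], slide=[[0,0,0.2],[0,0,0.2],[0,0,0.2],[0,0,0]], dr=[[0,0,0],[0,0,0],[0,0,0],[0,0,0]])

```text
time: 20.9
position: [0.6043, 0.1523, 0.0544]
tool_rot: [-2.22, -2.222, 0.001]
ft_force: [-0.2, -0.0, -3.4]
grip_width: 0.584
```

```bash
python3 w.py w14; python3 wm.py w14 blue 260 250 .013
```

```text
t 20.9 pos [0.6043 0.1523 0.0544] q [ 0.33  0.52 -0.8   1.68  0.41  1.11 -0.58] f [-0.2 -0.  -3.4] g 0.5839163109863259
tool x [-9.e-04  1.e+00 -2.e-04] z [-5.e-04 -2.e-04 -1.e+00]
depth z pct [0.005  0.0132 0.0149] 2689
outer rim [0.60422423 0.15461811] 0.0344531019819372
ring fit [0.60404913 0.15346541] 0.034721810637844866
```

View pics/w14.png

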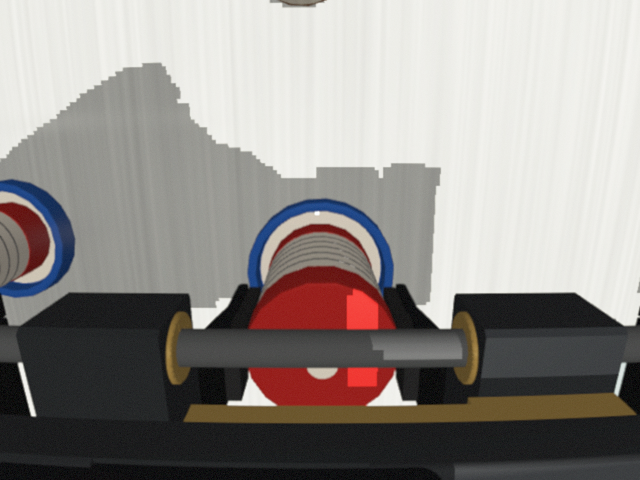

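It is in the well with an even gap around the foot at (320,235). About 5 mm remain.

move_arm(jaw=[255,255,255,255,255], slide=[[0,0,0.2],[0,0,0.1],[0,0,0.1],[0,0,0.1],[0,0,0]], dr=[[0,0,0],[0,0,0],[0,0,0],[0,0,0],[0,0,0]])

```text
time: 21.45
position: [0.6044, 0.1524, 0.0496]
tool_rot: [-2.22, -2.222, 0.0]
ft_force: [-0.9, 0.1, -3.0]
grip_width: 0.583
```

move_arm(jaw=[255,255,255], slide=[[0,0,0.05],[0,0,0.05],[0,0,0]], dr=[[0,0,0],[0,0,0],[0,0,0]])

```text
time: 21.75
position: [0.6046, 0.1525, 0.0493]
tool_rot: [2.22, 2.222, -0.0]
ft_force: [-1.4, 0.1, 1.6]
grip_width: 0.584
```

Contact: the force went from -3.0 to +1.6 N. Releasing.

move_arm(jaw=[95,85,75,60,40], slide=[[0,0,0],[0,0,0],[0,0,0],[0,0,0],[0,0,0]], dr=[[0,0,0],[0,0,0],[0,0,0],[0,0,0],[0,0,0]])

```text
time: 22.25
position: [0.6046, 0.1525, 0.0488]
tool_rot: [2.22, 2.222, 0.0]
ft_force: [1.0, -0.3, -0.1]
grip_width: 0.787
```

move_arm(jaw=[0,0,0,0,0], slide=[[0,0,0],[0,0,0],[0,0,-2],[0,0,-4],[0,0,-4]], dr=[[0,0,0],[0,0,0],[0,0,0],[0,0,0],[0,0,0]])

```text
time: 22.75
position: [0.6038, 0.1523, 0.1492]
tool_rot: [-2.219, -2.222, 0.002]
ft_force: [0.0, 0.6, -0.3]
grip_width: 0.993
```

move_arm(jaw=[0,0,0,0], slide=[[0,0,-4],[0,0,-4],[0,0,-2],[0,0,0]], dr=[[0,0,0],[0,0,0],[0,0,0],[0,0,0]])

```text
time: 23.15
position: [0.6061, 0.1535, 0.2527]
tool_rot: [2.218, 2.22, 0.009]
ft_force: [0.1, -0.4, 0.3]
grip_width: 1.002
```

```bash
python3 w.py w15; python3 wm.py w15 red 320 230 .08
python3 - <<'E'
from h import *
for n in ("scene","side"):
    p,d=get_image(n); cv2.imwrite(f"pics/{n}1.png",p[:,:,::-1]); np.savez(f"pics/{n}1.npz",p=p,d=d)
E
```

```text
t 23.15 pos [0.6061 0.1535 0.2527] q [ 0.38  0.37 -0.87  1.45  0.28  1.44 -0.49] f [ 0.1 -0.4  0.3] g 1.001707750361726
tool x [-0.001   1.      0.0013] z [ 0.0065  0.0013 -1.    ]
depth z pct [0.0826 0.0885 0.0899] 2989
top pts ctr(minmax) [0.6042 0.1542 0.0884] size [0.0494 0.0497 0.0047] median z 0.0885
fit top rim [0.60417027 0.15417496] 0.025039279901527958
```

View pics/scene1.png

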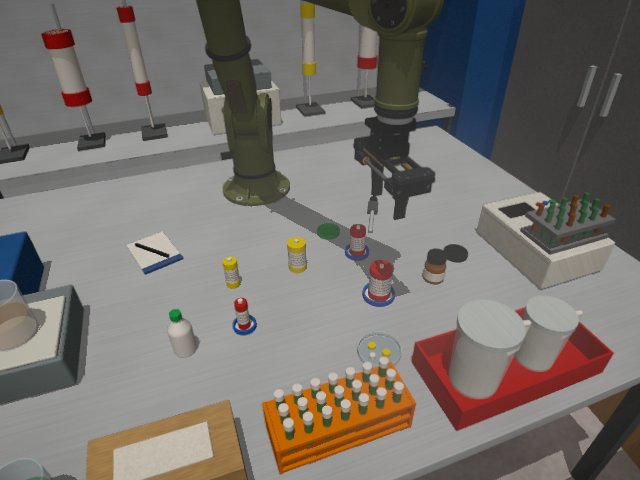

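View pics/side1.png

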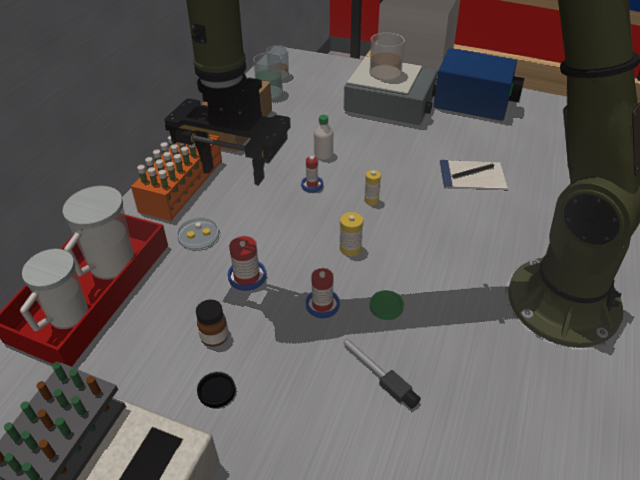

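View pics/w15.png

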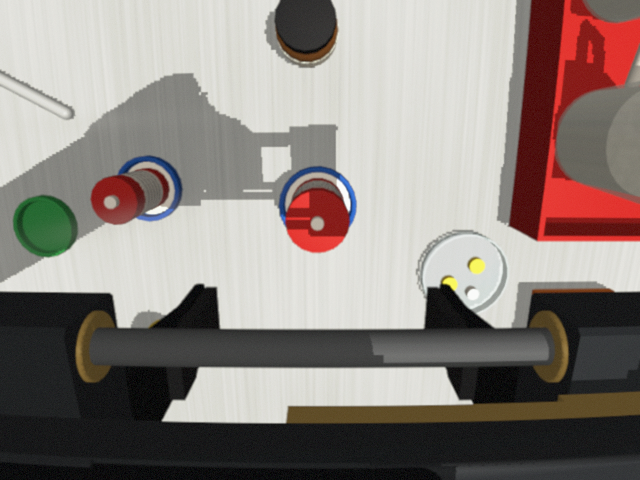

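All three columns stand in their holders, at scene (242,315), (358,242) and (380,282). The others have not moved. The gripper is open and clear, so I'm handing in.

```bash
sed 's/0.npz/1.npz/' n.py > n1.py; python3 n1.py | cut -c1-60; python3 wm.py w15 red 115 195 .08; python3 wm.py w15 blue 150 215 .013; python3 wm.py w15 blue 345 225 .013; python3 -c "
from bench import *
print(get_state()['qd'].round(3)); print(close_job())"
```

```text
scene ya 555 zmax 0.089 [0.4378 0.0054] range [ 0.417 -0.018
scene yb 387 zmax 0.084 [ 0.4428 -0.1615] range [ 0.428 -0.1
scene bot 918 zmax 0.111 [ 0.6079 -0.2942] range [ 0.6   -0.
scene jar 653 zmax 0.08 [0.595  0.3082] range [0.572 0.28 ] 
side ya 829 zmax 0.089 [0.4363 0.0031] range [ 0.412 -0.018]
side yb 419 zmax 0.083 [ 0.4426 -0.1631] range [ 0.425 -0.17
side bot 655 zmax 0.114 [ 0.6073 -0.2969] range [ 0.582 -0.3
side jar 1116 zmax 0.079 [0.5949 0.3044] range [0.567 0.281]
depth z pct [0.0697 0.0822 0.0838] 1485
top pts ctr(minmax) [0.4392 0.1729 0.0822] size [0.0393 0.0341 0.0048] median z 0.0824
fit top rim [0.43939012 0.17118674] 0.018919545474824984
depth z pct [0.0051 0.013  0.0148] 717
outer rim [0.43996695 0.17026678] 0.029524400234382502
ring fit [0.43960882 0.17000292] 0.02920081699383175
depth z pct [0.0099 0.0132 0.0151] 703
outer rim [0.60411431 0.15279495] 0.03539387195338555
ring fit [0.60407217 0.1529405 ] 0.03514455958229754
[ 0.     0.012  0.006  0.015  0.    -0.     0.001]
the job is handed in; nothing more can be done
None
```

I put the middle, thin and thick red-capped columns, in that order, into the medium, narrow and wide holders. Each was lowered until the wrist force showed it on the floor, then released. I handed the job in at about 23 s; the hand-in gave no verdict.

**Placement:** the last wrist pictures put each column's centre within about 2 mm of its holder's axis. The cap tops stand about 4 mm higher than they did on the bench, as expected on the holder floors. All three look upright in every view.

**Other objects:** the yellow-capped columns, the bottle and the jar measure within 1 mm of where they started. The gripper was open and well above everything.

**Disagreement:** in the first pictures, the scene and side cameras differed by about 5 mm in x on the holder positions. I settled this with the wrist camera before placing, and its readings agreed to about 2 mm. No check failed.

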